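# Clamp the full can of hardener in the bench shaker

### The job

Three identical square yellow cans of hardener stand among the clutter, but only one is still full: feel by lifting which it is, and set it down gently and upright on the black pad of the blue shaker, square to the fence and close to it, opening the jaw first if there is no room. Then slide the jaw by its red grip until you feel the can held snugly between jaw and fence, and let go, without ramming the can. Leave the other two cans standing upright on the bench, and everything else where it is.

Things in the scene. Friction and masses are not known exactly. Their poses are not given: they have to be found in the camera images.
- can_a: one of three identical-looking closed cans, yellow with white band, 56 x 56 mm, 90 mm tall, plus a black cap (26 mm across, 12 mm tall) mid-top. Origin: centre of underside; z up; x, y square to the sides. Grip firmly if you like. The full can weighs 0.44 to 0.57 kg, a used one 0.14 to 0.23 kg; which is which changes every time. The contents may shift 2 to 3 mm inside.
- can_b: one of three identical-looking closed cans, yellow with white band, 56 x 56 mm, 90 mm tall, plus a black cap (26 mm across, 12 mm tall) mid-top. Origin: centre of underside; z up; x, y square to the sides. Grip firmly if you like. The full can weighs 0.44 to 0.57 kg, a used one 0.14 to 0.23 kg; which is which changes every time. The contents may shift 2 to 3 mm inside.
- can_c: one of three identical-looking closed cans, yellow with white band, 56 x 56 mm, 90 mm tall, plus a black cap (26 mm across, 12 mm tall) mid-top. Origin: centre of underside; z up; x, y square to the sides. Grip firmly if you like. The full can weighs 0.44 to 0.57 kg, a used one 0.14 to 0.23 kg; which is which changes every time. The contents may shift 2 to 3 mm inside.
- shaker: blue bench shaker, fixed, yaw within 0.35 rad either way. Origin on the bench. The jaw slides along its +y to the steel fence. Base 130 mm in x, y -110 to 140 mm, 30 mm tall; fence face at y = 130 mm, 90 mm wide, top 95 mm above the bench; motor hood behind it, y 142 to 217 mm, 100 mm tall. Jaw plate 84 mm wide, top 90 mm above the bench; its carriage 112 mm wide, top 50 mm.
- pad: black rubber pad on the shaker between jaw and fence, 84 mm in shaker x by 118 mm in shaker y, 6 mm thick; its top is 36 mm above the bench. Origin: centre of its underside, at (0, 70, 30) mm in the shaker's frame; same axes as the shaker.
- fence (a point): point at the foot of the fence's inner face: middle of its width, at the height of the pad's top (36 mm above the bench), at (0, 130, 36) mm in the shaker's frame, axes as the shaker's. A can pressed against the fence has its origin 28 mm from this point towards -y.
- jaw_grip (a point): point inside the jaw's red upright grip, 125 mm above the bench, moving with the jaw. The grip is 16 mm thick in shaker x, 40 mm long in shaker y (point mid-way), top 140 mm above the bench, bare above 90 mm: pinch it across shaker x from above. The jaw's clamping face is 35 mm from this point towards the fence (+y).
- jaw (a joint): jaw position along its track, m: 0 = fully open (clamping face 140 mm from the fence), growing towards the fence, end 0.10. Starts between 0 and 0.07 (it may have to be opened first to let the can in); stays where it is left. About 3 N slides it, up to 7 N more when it pushes a can over the pad; the stop at the fence is hard. Snug on a can it reads about 0.084.
- jar: closed glass jar with steel lid, 70 mm across, 100 mm tall. Origin: centre of its underside. Not part of the job: leave it where it is.
- tape: open blue tape ring lying flat, 90 mm across, 48 mm tall. Origin: centre of its underside. Not part of the job: leave it where it is.
- bottle: tall white plastic bottle with red cap, 60 mm across, 180 mm tall. Origin: centre of its underside. Not part of the job: leave it where it is.
- block: cork sanding block with red sole, 60 x 110 mm, 35 mm tall. Its y axis runs along its length. Origin: centre of its underside. Not part of the job: leave it where it is.
- brush: paint brush lying along its own x axis, 200 mm long, 42 mm wide, 20 mm tall. Origin: centre of its underside. Not part of the job: leave it where it is.
- cup: empty steel cup, 80 mm across, 100 mm tall. Origin: centre of its underside. Not part of the job: leave it where it is.
Things that resemble listed ones, but are neither listed nor needed, are in the scene too. What is shaped like the can_a but green or pink is not meant. What is shaped like the can_b but pink is not meant.

How it is judged:
By the outcome, as a careful person would: the job done as asked, in the order asked, and still so for the second after the job is handed in, with the robot touching nothing.
It also fails if it takes over 72 s, if anything falls off the work surface, if the arm or the gripper's body presses on something with over 40 N, if the wrist force passes 120 N, or if a joint passes its speed limit or range.

### The arm

A 6-joint arm with a two-finger parallel gripper is mounted at the origin on the work surface. World frame = base frame: x ahead of the robot, y to its left, z up, the work surface at z = 0. Lengths are in mm, angles in rad, forces in N, time in s.
With the tool pointing down it reaches from about 250 to 775 mm from the base axis. Payload 4 kg.
Tool frame: the origin (TCP) lies midway between the tips of the shut fingers; the grasp point (between the pads) lies 19 mm behind it; z points along the fingers, y is the direction in which the jaws open and shut (so a half turn about z gives the same grasp; the last joint's range is limited). The gripper opens to 94 mm and grips with 3 to 60 N. Pads are 16 mm wide; open, the fingers measure 119 mm over their backs; the gripper's body (75 mm by 177 mm) begins 78 mm behind the grasp point.
Start: joints at [1.178, 0.087, 1.371, -0, 1.684, -0.103], TCP at [157.178, 527.082, 205.506] pointing down, gripper open.
Joint ranges: [-3.1, 3.1], [-0.76, 2.03], [0.27, 2.55], [-1.08, 4.22], [0.17, 2.65], [-2.57, 2.57]. Speed limits (rad/s): [2.79, 2.79, 3.14, 3.14, 3.14, 3.14].

### API

Orientations are given as [roll, pitch, yaw] about the fixed x, y, z axes, in that order (R = Rz(yaw) Ry(pitch) Rx(roll)).
In Python, from cell import robot gives the robot as it stands.
- The arm moves only by the tool step_arm, never from a script. Its argument "moves" is a list of rows, each an object of numbers: "dx", "dy", "dz": the shift along the tool's x, y, z normalised to -1 to 1, where 1 is 200 mm; "wx", "wy", "wz": the turn, a rotation vector about the tool's x, y, z normalised to -1 to 1, where 1 is 90 degrees; "gripper": the opening, from -1 (shut) to 1 (fully open). In form: [{"dx": .., "dy": .., "dz": .., "wx": .., "wy": .., "wz": .., "gripper": ..}, ...]. A call has 1 to 8 rows; each row is the pose to reach, as a shift and turn from the pose commanded when the call began, along the tool's axes at that moment; what a row does not reach only later rows make up. A row lasts 1/10 s, in which the tool goes at most 50 mm and 8.59 degrees, less where a joint would pass 70% of its speed; a pose out of reach is approached as far as the arm can. A call with a number of a shift or a turn outside -1 to 1 is refused whole. A call with a gripper value outside its range is refused whole. The fingers move at their own pace and stop on an object; "squeeze" is the grip in N (left out, the last holds). Time passes only in rows, so rows that repeat a pose let the fingers close. It gives the time, the measured TCP pose, the force and the opening at its end, in the units of the state.
- robot.read_state(): the state, without advancing time (a new reading comes with each control period).
- robot.camera(name): name is "scene" or "top"; returns (picture, depth): 384x512x3 uint8, blue, green, red; 384x512 float32, mm along the optical axis (not along the pixel's ray), 0 where there is no reading.
- robot.camera_info(name): a dict with "intrinsics" (3x3 intrinsics, pixels), "k1" (the pictures are not rectified: a ray, as slopes to the right and down, at radius r is drawn at 1 + k1 r^2 times it, then the intrinsics apply), "position" and "attitude" of the camera in the world. Camera axes: x right, y up, looking along -z (the intrinsics and any distortion apply to the point x, -y, -z); pixel columns grow to the right and rows downward; lengths in mm; the calibration is good to about 2 mm. A picture is of the moment at which its call begins. camera_info takes no time and is no camera call.
- robot.finish_job(): hands the job in, once; it reports no verdict.
Trained networks look in the newest picture that a camera, given by its name, has taken for a name from the list of things; names that differ only in an ending like _2 or _b are one class to them, and where a whole thing is asked for, a point or a joint stands for the part that bears it (a point fixed in the world has none). Each returns a list of dicts, best first, with "p" (0 to 1); they miss things now and then, are a little off and sometimes report something else, mostly with a low value. They report only what shows in the picture. A call takes as long as a camera call. They do not tell look-alikes from the thing itself.
- robot.boxes_of(camera, query): "uv" ([column, row] in pixels, amid what is visible of it).
The state is a dict: "time_s": time; "joint_positions": joint angles; "qvel": joint speeds; "joint_torque": joint torques, N m; "tcp_pos": TCP position; "tcp_rot": TCP orientation; "contact_force": force on the tool from outside, world axes, zero at the start; "ft_torque": the same for the moment, N m; "finger_gap": finger opening in mm.
Only numpy, scipy, OpenCV 4.12 (cv2) and the standard library are available. Lean on these libraries where they do the work, as an engineer would, in place of code of your own. Each camera call takes 0.05 s, during which the arm holds its last target.

## Working session

There is one attempt and no reset: what is moved stays moved. The work goes in short steps, Python scripts to look and compute and a tool call to move; the robot and the scene stay as the last step left them, time stands still between calls to the robot, and variables do not carry over. Pictures are saved under pics/ and viewed, and the job is handed in when it is done.

Besides the shell and the picture viewer there is one more tool, called after "Request:" as name([rows], argument=value, ...), one row to a line, values as JSON. step_arm: Moves the arm, as the interface text tells. Its arguments: {"type":"object","properties":{"moves":{"type":"array","items":{"type":"object","properties":{"dx":{"type":"number"},"dy":{"type":"number"},"dz":{"type":"number"},"wx":{"type":"number"},"wy":{"type":"number"},"wz":{"type":"number"},"gripper":{"type":"number"}}}},"squeeze":{"type":"number"}},"required":["moves"]}

```bash
mkdir -p pics; ls; python3 - <<'E'
from cell import robot
import cv2
for n in ("scene","top"):
    im,d=robot.camera(n); cv2.imwrite(f"pics/{n}0.png",im); import numpy as np; np.save(f"pics/{n}0.npy",d)
    print(n,robot.camera_info(n))
print(robot.read_state())
E
```

```text
pics
scene {'intrinsics': array([[400.99184358,   0.        , 250.45267241],
       [  0.        , 400.99184358, 188.28548552],
       [  0.        ,   0.        ,   1.        ]]), 'k1': 0.0015392068078136287, 'position': array([1379.49402424,  559.07617221,  950.35400313]), 'attitude': array([ 0.88279281, -0.01073852,  2.20397242])}
top {'intrinsics': array([[420.82884155,   0.        , 253.96069337],
       [  0.        , 420.82884155, 194.12924678],
       [  0.        ,   0.        ,   1.        ]]), 'k1': 0.03049353841248644, 'position': array([ 403.77268789,  -27.76913206, 1407.80524954]), 'attitude': array([ 1.14754423e-01,  9.29091470e-04, -1.56349579e+00])}
{'time_s': 0.1, 'joint_positions': array([ 1.17789172e+00,  8.78740755e-02,  1.37206245e+00,  9.75227415e-06,
        1.68362593e+00, -1.03091822e-01]), 'qvel': array([ 0.00089683, -0.00141256, -0.00383923, -0.00048904,  0.00034452,
        0.00068113]), 'joint_torque': array([ 1.41681263e-03, -3.41253483e+01, -3.03300440e+01,  7.19079422e-02,
        3.04622948e-02, -1.17747486e-04]), 'tcp_pos': array([156.98317008, 526.60914645, 204.44570704]), 'tcp_rot': array([-3.13963431e+00, -2.12351934e-04,  2.85178075e+00]), 'contact_force': array([-0.63902347, -0.51131708,  0.66702645]), 'ft_torque': array([ 0.0067497 , -0.01698947,  0.03151478]), 'finger_gap': 93.95304464127189}
```

View pics/scene0.png

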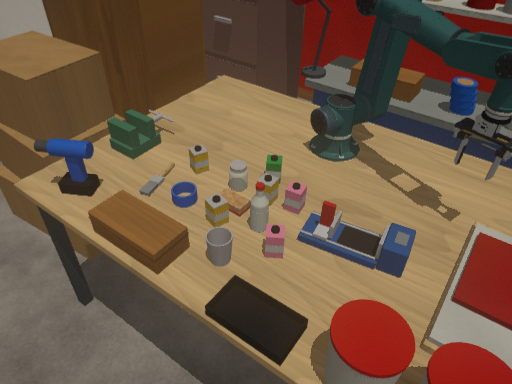

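View pics/top0.png

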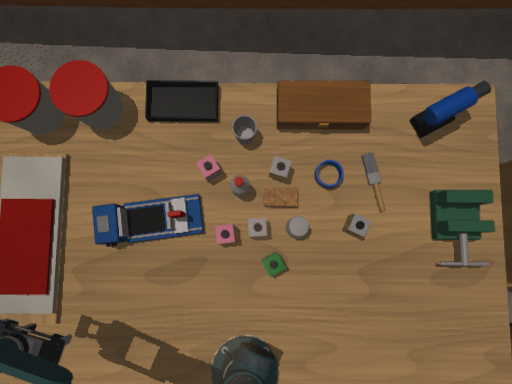

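```bash
cat > h.py <<'E'
import numpy as np, cv2
from scipy.spatial.transform import Rotation as R
from cell import robot
def cloud(n,d):
    ci=robot.camera_info(n);K=ci["intrinsics"];k=ci["k1"]
    v,u=np.mgrid[0:384,0:512].astype(float)
    x=(u-K[0,2])/K[0,0];y=(v-K[1,2])/K[1,1]
    X,Y=x.copy(),y.copy()
    for _ in range(10):
        s=1+k*(X*X+Y*Y);X=x/s;Y=y/s
    P=np.stack([X*d,-Y*d,-d],-1)
    return P@R.from_euler('xyz',ci["attitude"]).as_matrix().T+ci["position"]
def proj(n,P):
    ci=robot.camera_info(n);K=ci["intrinsics"]
    q=(np.atleast_2d(P)-ci["position"])@R.from_euler('xyz',ci["attitude"]).as_matrix()
    X=q[:,0]/-q[:,2];Y=-q[:,1]/-q[:,2];s=1+ci["k1"]*(X*X+Y*Y)
    return np.c_[X*s*K[0,0]+K[0,2],Y*s*K[1,1]+K[1,2]]
E
python3 - <<'E'
from h import *
for n in ("scene","top"):
    d=np.load(f"pics/{n}0.npy");C=cloud(n,d)
    ok=d>0
    fl=C[ok&(abs(C[...,2])<15)&(C[...,0]>200)&(C[...,0]<600)&(abs(C[...,1])<500)]
    A=np.c_[fl[:,:2],np.ones(len(fl))];print(n,"floor",len(fl),np.median(fl[:,2]),np.linalg.lstsq(A,fl[:,2],rcond=None)[0])
    for (u,v) in ({"top":[(358,226),(258,228),(281,168),(177,213),(298,228),(239,186),(226,234),(281,197),(329,174),(274,265),(210,167)],"scene":[(199,149),(268,177),(217,200),(327,210)]}[n]): print((u,v),C[v,u].round())
t=cv2.imread("pics/top0.png")
cv2.imwrite("pics/t_a.png",cv2.resize(t[140:260,80:220],None,fx=5,fy=5,interpolation=cv2.INTER_CUBIC))
cv2.imwrite("pics/t_b.png",cv2.resize(t[140:280,190:390],None,fx=4,fy=4,interpolation=cv2.INTER_CUBIC))
E
```

```text
scene floor 12339 -1.0055200716293484 [ 4.09173780e-03  6.81383082e-04 -2.35020215e+00]
(199, 149) [ 467. -342.   98.]
(268, 177) [454. -33. 100.]
(217, 200) [651. -98.  98.]
(327, 210) [499. 217. 116.]
top floor 29671 0.47967448979329674 [0.00054285 0.00066843 0.32686057]
(358, 226) [ 457. -347.  103.]
(258, 228) [449. -39. 101.]
(281, 168) [ 638. -110.  101.]
(177, 213) [491. 206. 142.]
(298, 228) [ 450. -162.  102.]
(239, 186) [571.  19. 167.]
(226, 234) [430.  60. 102.]
(281, 197) [ 553. -114.   35.]
(329, 174) [ 637. -279.   -3.]
(274, 265) [336. -89.  99.]
(210, 167) [639. 113. 104.]
```

View pics/t_a.png

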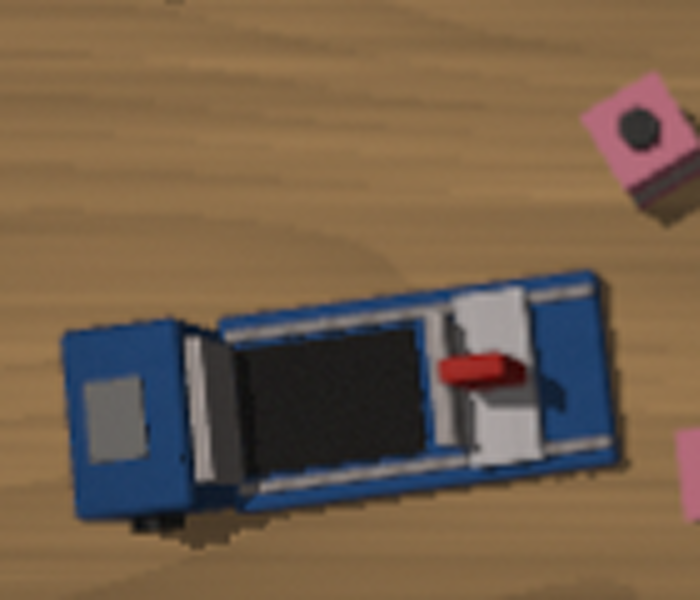

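View pics/t_b.png

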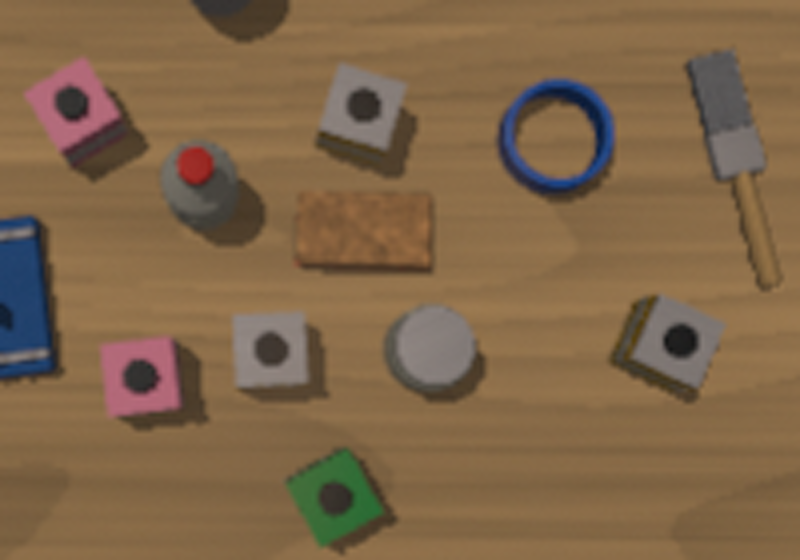

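```bash
cat >> h.py <<'E'
from scipy.optimize import minimize
def sqfit(p,w,h,t0=None,c0=None):
    # uniform-coverage rect fit: moments center + angle by minimizing outside points
    best=None
    def cost(q):
        c,s=np.cos(q[2]),np.sin(q[2]);dx=p[:,0]-q[0];dy=p[:,1]-q[1]
        a=abs(c*dx+s*dy)-w/2;b=abs(-s*dx+c*dy)-h/2
        return (np.clip(a,0,8)**2+np.clip(b,0,8)**2).sum()+0.02*((dx**2+dy**2)).sum()
    m=np.median(p,0) if c0 is None else c0
    for t in (np.linspace(0,np.pi/2,10) if t0 is None else [t0]):
        r=minimize(cost,[m[0],m[1],t],method="Nelder-Mead",options=dict(xatol=.01,fatol=.01,maxiter=2000))
        if best is None or r.fun<best.fun: best=r
    return best.x,best.fun/len(p)
def can(n,C,d,x,y):
    m=(d>0)&(C[...,2]>82)&(C[...,2]<110)&(abs(C[...,0]-x)<50)&(abs(C[...,1]-y)<50)
    p=C[m];t=p[p[:,2]<96]
    q,f=sqfit(p[:,:2],56,56);c=p[p[:,2]>97]
    return q,f,len(p),np.median(t[:,2]),c.mean(0) if len(c) else None,len(c)
E
python3 - <<'E'
from h import *
for n in ("top","scene"):
    d=np.load(f"pics/{n}0.npy");C=cloud(n,d)
    for k,x,y in (("R",457,-347),("M",449,-39),("F",640,-108),("pinkM",430,60),("green",336,-89),("pinkF",639,113)):
        q,f,N,z,c,nc=can(n,C,d,x,y); print(n,k,q.round(2),np.round(f,2),N,z.round(1),c,nc)
    # shaker
    m=(d>0)&(C[...,0]>400)&(C[...,0]<620)&(C[...,1]>130)&(C[...,1]<480)
    p=C[m]
    for lo,hi,nm,w,h in((96,110,"hood",0,0),(118,150,"grip",0,0),(24,42,"base+pad",0,0),(85,97,"plate",0,0),(45,55,'carr',0,0)):
        s=p[(p[:,2]>lo)&(p[:,2]<hi)]
        if len(s)>3:
            print(n,nm,len(s),s.mean(0).round(1),s.min(0).round(),s.max(0).round(),cv2.minAreaRect(s[:,:2].astype(np.float32)))
E
```

```text
top R [ 461.01 -354.45    1.15] 10.61 332 89.7 [ 462.03276477 -354.73122707  101.73594416] 57
top M [ 4.5188e+02 -3.4320e+01  7.0000e-02] 10.43 323 90.2 [451.55089022 -34.12060609 102.79986407] 54
top F [ 6.4376e+02 -1.0638e+02 -3.1000e-01] 10.76 316 90.5 [ 644.05581452 -106.0464678   102.48108408] 52
top pinkM [430.23  66.92   1.7 ] 10.46 325 90.8 [430.75916092  67.0695689  102.17576019] 52
top green [338.09 -84.65   2.09] 10.54 334 90.2 [338.08948541 -84.47929018 102.11327176] 58
top pinkF [6.4397e+02 1.2354e+02 5.2000e-01] 10.61 313 90.6 [643.43585622 124.42650958 102.20885269] 51
top hood 901 [460.7 429.2 101. ] [403. 197.  96.] [525. 477. 110.] ((473.0741271972656, 333.8417663574219), (118.89041900634766, 276.6651916503906), 7.641568660736084)
top grip 80 [489.5 215.3 138.2] [482. 197. 118.] [498. 236. 147.] ((489.6831970214844, 216.8082275390625), (15.572954177856445, 39.33966827392578), 0.5219071507453918)
top base+pad 2232 [479.1 282.8  33.8] [403. 131.  24.] [609. 409.  42.] ((502.12384033203125, 269.38763427734375), (170.16189575195312, 306.0117492675781), 8.588805198669434
[... 1083 characters left out ...]
494552612305)
scene grip 107 [496.2 218.8 132. ] [483. 198. 118.] [505. 238. 143.] ((494.6502685546875, 218.07652282714844), (19.301179885864258, 40.361141204833984), 18.791048049926758)
scene base+pad 1959 [497.2 298.   32.6] [407. 146.  24.] [565. 479.  42.] ((480.4602966308594, 310.8057861328125), (134.6204376220703, 323.5445861816406), 8.46550464630127)
scene plate 382 [491.  364.4  92.2] [406. 130.  85.] [619. 480.  97.] ((501.1230163574219, 294.5010070800781), (135.0975799560547, 380.6065673828125), 16.690813064575195)
scene carr 270 [519.5 284.7  49.5] [439. 195.  45.] [550. 480.  55.] ((526.4533081054688, 330.7756652832031), (278.5619812011719, 110.39005279541016), 74.30889129638672)
```

```bash
python3 - <<'E'
from h import *
for n in ("top","scene"):
    d=np.load(f"pics/{n}0.npy");C=cloud(n,d);im=cv2.imread(f"pics/{n}0.png").astype(int)
    reg=(d>0)&(C[...,0]>390)&(C[...,0]<590)&(C[...,1]>130)&(C[...,1]<500)
    def rect(m,nm):
        m=m.astype(np.uint8);k,l,st,_=cv2.connectedComponentsWithStats(m);i=1+np.argmax(st[1:,4]);p=C[l==i]
        r=cv2.minAreaRect(p[:,:2].astype(np.float32));print(n,nm,len(p),np.round(r[0],1),np.round(r[1],1),round(r[2],1),p[:,2].mean().round(1), p.mean(0).round(1));return p
    z=C[...,2]
    rect(reg&(z>96)&(z<106)&(C[...,1]>385),"hood")
    dark=im.max(-1)<60
    rect(reg&(z>30)&(z<42)&dark,"pad")
    rect(reg&(z>18)&(z<60)&~((im[...,2]>im[...,0]+20)),"base")
    blue=(im[...,0]>im[...,2]+40)
    rect(reg&blue&(z>20)&(z<40),"blue")
    red=(im[...,2]>im[...,0]+60)&(im[...,2]>im[...,1]+50)
    rect(reg&red&(z>125),"grip")
    rect(reg&(z>44)&(z<56)&~blue,"carr")
    rect(reg&(z>85)&(z<96)&~blue,"plate")
E
```

```text
top hood 859 [460.3 429.2] [118.9  84.2] 7.6 100.8 [459.8 431.8 100.8]
top pad 921 [468.3 329.5] [103.6 124.8] 7.0 36.6 [474.5 328.8  36.6]
top base 2788 [482.2 276.3] [130.9 254.8] 7.8 36.7 [479.9 275.3  36.7]
top blue 331 [498.  171.3] [90.6 42.3] 8.1 30.3 [498.6 170.   30.3]
top grip 65 [489.7 215.4] [15.6 36.5] 0.8 139.9 [490.2 215.3 139.9]
top carr 391 [489.9 217.7] [111.9  46.9] 7.6 50.4 [488.9 216.2  50.4]
top plate 115 [465.  393.8] [116.3  17. ] 7.8 92.0 [464.8 392.3  92. ]
scene hood 708 [464.2 432.7] [121.3  81.5] 8.0 99.4 [466.3 437.8  99.4]
scene pad 720 [476.  327.6] [ 86.5 117.3] 8.4 35.1 [478.1 329.2  35.1]
scene base 2454 [480.4 312. ] [134.9 325.9] 8.5 34.2 [503.2 301.8  34.2]
scene blue 268 [541.8 282.2] [ 16.9 245.9] 7.9 28.5 [541.2 289.6  28.5]
scene grip 82 [494.6 218.2] [19.3 39. ] 18.8 135.3 [495.7 219.  135.3]
scene carr 201 [520.8 227.3] [58.7 59.4] 4.9 49.0 [523.3 223.7  49. ]
scene plate 110 [491.2 244.8] [64.2 69.1] 54.3 89.3 [493.4 238.3  89.3]
```

```bash
cat >> h.py <<'E'
def go(x,y,z,yaw):
    s=robot.read_state();Rt=R.from_euler('xyz',s["tcp_rot"])
    T=R.from_euler('xyz',[np.pi,0,yaw])
    d=Rt.inv().apply(np.array([x,y,z])-s["tcp_pos"])/200
    w=(Rt.inv()*T).as_rotvec()/(np.pi/2)
    print("t",round(s["time_s"],2),"tcp",s["tcp_pos"].round(1),s["tcp_rot"].round(3),"F",s["contact_force"].round(2),"gap",round(s["finger_gap"],1))
    print("d",d.round(3),"w",w.round(3))
E
python3 -c "
from h import *
go(453.5,-33.5,230,3.21)"
```

```text
t 0.1 tcp [157.  526.6 204.4] [-3.14  -0.     2.852] F [-0.64 -0.51  0.67] gap 94.0
d [-2.221 -2.26  -0.124] w [-0.001 -0.    -0.228]
```

Request:
step_arm([
  {"dx":-0.9,"dy":-0.9,"dz":-0.3,"wz":-0.1,"gripper":0.7},
  {"dx":-0.9,"dy":-0.9,"dz":-0.3,"wz":-0.1,"gripper":0.7},
  {"dx":-0.9,"dy":-0.9,"dz":-0.3,"wz":-0.1,"gripper":0.7},
  {"dx":-0.9,"dy":-0.9,"dz":-0.3,"wz":-0.1,"gripper":0.7},
  {"dx":-0.9,"dy":-0.9,"dz":-0.3,"wz":-0.1,"gripper":0.7},
  {"dx":-0.9,"dy":-0.9,"dz":-0.3,"wz":-0.1,"gripper":0.7},
])

```text
invalid input at $.moves[0]: expected keys dx, dy, dz, wx, wy, wz, gripper
```

```bash
python3 -c "
from h import *
go(453.5,-33.5,230,3.21)"
```

```text
t 0.1 tcp [157.  526.6 204.4] [-3.14  -0.     2.852] F [-0.64 -0.51  0.67] gap 94.0
d [-2.221 -2.26  -0.124] w [-0.001 -0.    -0.228]
```

Request:
step_arm([
  {"dx":-0.9,"dy":-0.9,"dz":-0.3,"wx":0,"wy":0,"wz":-0.1,"gripper":0.65},
  {"dx":-0.9,"dy":-0.9,"dz":-0.3,"wx":0,"wy":0,"wz":-0.1,"gripper":0.65},
  {"dx":-0.9,"dy":-0.9,"dz":-0.3,"wx":0,"wy":0,"wz":-0.1,"gripper":0.65},
  {"dx":-0.9,"dy":-0.9,"dz":-0.3,"wx":0,"wy":0,"wz":-0.1,"gripper":0.65},
  {"dx":-0.9,"dy":-0.9,"dz":-0.3,"wx":0,"wy":0,"wz":-0.1,"gripper":0.65},
  {"dx":-0.9,"dy":-0.9,"dz":-0.3,"wx":0,"wy":0,"wz":-0.1,"gripper":0.65},
])

```text
time_s: 0.7
tcp_pos: [280.0, 300.3, 266.9]
tcp_rot: [3.141, 0.003, 3.004]
contact_force: [0.2, 0.5, 0.3]
finger_gap: 77.5
```

```bash
python3 -c "
from h import *
go(453.5,-33.5,230,3.21)"
```

```text
t 0.7 tcp [280.  300.3 266.9] [3.141e+00 3.000e-03 3.004e+00] F [0.18 0.54 0.29] gap 77.5
d [-1.088 -1.534  0.186] w [ 0.     0.002 -0.131]
```

Request:
step_arm([
  {"dx":-0.7,"dy":-1.0,"dz":0,"wx":0,"wy":0,"wz":-0.13,"gripper":0.65},
  {"dx":-0.7,"dy":-1.0,"dz":0,"wx":0,"wy":0,"wz":-0.13,"gripper":0.65},
  {"dx":-0.7,"dy":-1.0,"dz":0,"wx":0,"wy":0,"wz":-0.13,"gripper":0.65},
  {"dx":-0.7,"dy":-1.0,"dz":0,"wx":0,"wy":0,"wz":-0.13,"gripper":0.65},
  {"dx":-0.7,"dy":-1.0,"dz":0,"wx":0,"wy":0,"wz":-0.13,"gripper":0.65},
])

```text
time_s: 1.2
tcp_pos: [389.2, 88.6, 265.0]
tcp_rot: [3.141, -0.0, -3.069]
contact_force: [1.3, 1.1, -0.4]
finger_gap: 77.4
```

```bash
python3 -c "
from h import *
go(453.5,-33.5,180,3.21)"
```

```text
t 1.2 tcp [389.2  88.6 265. ] [ 3.141 -0.    -3.069] F [ 1.32  1.14 -0.41] gap 77.4
d [-0.277 -0.632  0.425] w [ 0.001 -0.     0.003]
```

Request:
step_arm([
  {"dx":-0.25,"dy":-0.58,"dz":0.35,"wx":0,"wy":0,"wz":0,"gripper":0.65},
  {"dx":-0.25,"dy":-0.58,"dz":0.35,"wx":0,"wy":0,"wz":0,"gripper":0.65},
  {"dx":-0.25,"dy":-0.58,"dz":0.35,"wx":0,"wy":0,"wz":0,"gripper":0.65},
  {"dx":-0.25,"dy":-0.58,"dz":0.35,"wx":0,"wy":0,"wz":0,"gripper":0.65},
  {"dx":-0.25,"dy":-0.58,"dz":0.35,"wx":0,"wy":0,"wz":0,"gripper":0.65},
  {"dx":-0.25,"dy":-0.58,"dz":0.35,"wx":0,"wy":0,"wz":0,"gripper":0.65},
])

```text
time_s: 1.8
tcp_pos: [447.1, -21.2, 196.1]
tcp_rot: [3.141, 0.001, -3.069]
contact_force: [-0.3, 0.3, 0.2]
finger_gap: 77.6
```

```bash
python3 -c "
from h import *
go(453.5,-33.5,43,3.21)
im,d=robot.camera('scene');cv2.imwrite('pics/s1.png',cv2.resize(im[80:270,140:400],None,fx=3,fy=3))
"
```

```text
t 1.8 tcp [447.1 -21.2 196.1] [ 3.141e+00  1.000e-03 -3.069e+00] F [-0.29  0.3   0.21] gap 77.6
d [-0.027 -0.064  0.766] w [0.    0.001 0.003]
```

View pics/s1.png

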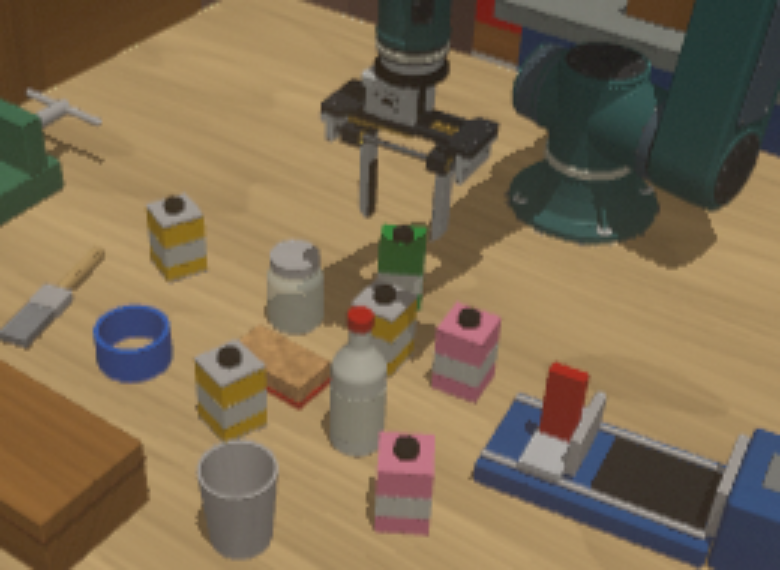

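Request:
step_arm([
  {"dx":-0.027,"dy":-0.064,"dz":0.2,"wx":0,"wy":0,"wz":0,"gripper":0.65},
  {"dx":-0.027,"dy":-0.064,"dz":0.4,"wx":0,"wy":0,"wz":0,"gripper":0.65},
  {"dx":-0.027,"dy":-0.064,"dz":0.4,"wx":0,"wy":0,"wz":0,"gripper":0.65},
  {"dx":-0.027,"dy":-0.064,"dz":0.4,"wx":0,"wy":0,"wz":0,"gripper":0.65},
])

```text
time_s: 2.25
tcp_pos: [453.3, -33.7, 116.5]
tcp_rot: [3.141, 0.001, -3.068]
contact_force: [-0.8, -0.1, 1.1]
finger_gap: 77.7
```

```bash
python3 -c "
from h import *
go(453.5,-33.5,43,3.21)
"
```

```text
t 2.25 tcp [453.3 -33.7 116.5] [ 3.141e+00  1.000e-03 -3.068e+00] F [-0.8  -0.11  1.11] gap 77.7
d [-0.001  0.001  0.368] w [0.    0.    0.003]
```

Request:
step_arm([
  {"dx":0,"dy":0,"dz":0.15,"wx":0,"wy":0,"wz":0,"gripper":0.65},
  {"dx":0,"dy":0,"dz":0.3,"wx":0,"wy":0,"wz":0,"gripper":0.65},
  {"dx":0,"dy":0,"dz":0.365,"wx":0,"wy":0,"wz":0,"gripper":0.65},
  {"dx":0,"dy":0,"dz":0.365,"wx":0,"wy":0,"wz":0,"gripper":0.65},
  {"dx":0,"dy":0,"dz":0.365,"wx":0,"wy":0,"wz":0,"gripper":0.3},
  {"dx":0,"dy":0,"dz":0.365,"wx":0,"wy":0,"wz":0,"gripper":0},
  {"dx":0,"dy":0,"dz":0.365,"wx":0,"wy":0,"wz":0,"gripper":-0.1},
  {"dx":0,"dy":0,"dz":0.365,"wx":0,"wy":0,"wz":0,"gripper":-0.1},
], squeeze=30)

```text
time_s: 3.05
tcp_pos: [454.9, -35.7, 44.4]
tcp_rot: [-3.139, 0.004, -3.07]
contact_force: [0.5, -2.2, 5.0]
finger_gap: 55.9
```

Request:
step_arm([
  {"dx":0,"dy":0,"dz":0,"wx":0,"wy":0,"wz":0,"gripper":-0.1},
  {"dx":0,"dy":0,"dz":0,"wx":0,"wy":0,"wz":0,"gripper":-0.1},
])

```text
time_s: 3.25
tcp_pos: [454.9, -35.7, 44.4]
tcp_rot: [-3.139, 0.004, -3.07]
contact_force: [0.4, -2.2, 5.1]
finger_gap: 56.1
```

Request:
step_arm([
  {"dx":0,"dy":0,"dz":-0.05,"wx":0,"wy":0,"wz":0,"gripper":-0.1},
  {"dx":0,"dy":0,"dz":-0.1,"wx":0,"wy":0,"wz":0,"gripper":-0.1},
  {"dx":0,"dy":0,"dz":-0.1,"wx":0,"wy":0,"wz":0,"gripper":-0.1},
  {"dx":0,"dy":0,"dz":-0.1,"wx":0,"wy":0,"wz":0,"gripper":-0.1},
  {"dx":0,"dy":0,"dz":-0.1,"wx":0,"wy":0,"wz":0,"gripper":-0.1},
  {"dx":0,"dy":0,"dz":-0.1,"wx":0,"wy":0,"wz":0,"gripper":-0.1},
  {"dx":0,"dy":0,"dz":-0.1,"wx":0,"wy":0,"wz":0,"gripper":-0.1},
])

```text
time_s: 3.95
tcp_pos: [452.9, -34.6, 62.0]
tcp_rot: [3.141, -0.001, -3.07]
contact_force: [-1.0, 0.4, -5.3]
finger_gap: 55.9
```

```bash
python3 -c "
from h import *
go(453.5,-33.5,43,3.21)
for i in range(4):
  im,d=robot.camera('top'); print(robot.read_state()['contact_force'])
cv2.imwrite('pics/top1.png',im[100:300,60:400])
"
```

```text
t 3.95 tcp [452.9 -34.6  62. ] [ 3.141e+00 -1.000e-03 -3.070e+00] F [-1.04  0.42 -5.33] gap 55.9
d [-0.003  0.005  0.095] w [ 0.    -0.001  0.002]
[-0.0965113  -0.09519725 -4.64096127]
[-1.20406699 -0.26443686 -5.15534868]
[ 0.70482909  0.18311927 -5.11927462]
[-0.90317073  0.50088639 -4.75233284]
```

```bash
python3 - <<'E'
from h import *
yaw=0.137;ax=np.array([np.cos(yaw),np.sin(yaw)]);ay=np.array([-np.sin(yaw),np.cos(yaw)])
O=np.array([485,259.5])
for n in ("top","scene"):
    d=np.load(f"pics/{n}0.npy");C=cloud(n,d);im=cv2.imread(f"pics/{n}0.png").astype(int)
    off=np.array([1.8,.8])*(1 if n=="top" else -1)
    P=C.reshape(-1,3)[(d>0).ravel()];cl=im.reshape(-1,3)[(d>0).ravel()]
    q=P[:,:2]+off-O;a=q@ax;b=q@ay;z=P[:,2]-(0.5 if n=="top" else -1)
    print(n)
    # longitudinal profile of heights at centre line
    for lo,hi,m,nm in [(-30,30,abs(a+30)<12,"x=-30"),(-30,30,abs(a-30)<12,"x=+30")]:
        for b0 in list(range(-120,-100,2))+list(range(-70,20,4))+list(range(116,150,2))+list(range(208,226,2)):
            s=m&(b>=b0)&(b<b0+2)&(z>-10)&(z<200)
            if s.sum(): print(nm,b0,np.sort(z[s]).round()[[0,len(z[s])//2,-1]],end="; ")
        print()
    for nm,m in (("base x edges",(b>30)&(b<110)),("base x 2",(b<-60)&(b>-105))):
        s=m&(z>26)&(z<44)&(abs(a)<90);print(nm,np.percentile(a[s],[0,1,2,98,99,100]).round(1))
    s=(b>145)&(b<215)&(z>95)&(z<106)&(abs(a)<90);print("hood x",np.percentile(a[s],[0,1,2,98,99,100]).round(1))
    # yaw: fit edges by slice
    for nm,sel in (("base",(z>26)&(z<45)&(b>20)&(b<115)),("baseNear",(z>26)&(z<45)&(b>-105)&(b<125))):
        bb=[];L=[];H=[]
        for b0 in range(-104,124,6):
            t=sel&(b>=b0)&(b<b0+6)&(abs(a)<75)
            if t.sum()>10: bb.append(b0+3);L.append(a[t].min());H.append(a[t].max())
        print(nm,"slopes",np.polyfit(bb,L,1).round(4),np.polyfit(bb,H,1).round(4))
E
```

```text
top
x=-30 -120 [0. 2. 7.]; x=-30 -118 [-5.  0.  2.]; x=-30 -116 [-1.  1.  5.]; x=-30 -114 [-1.  3.  3.]; x=-30 -112 [-3. -2.  2.]; x=-30 -110 [-1. 16. 30.]; x=-30 -108 [25. 29. 32.]; x=-30 -106 [27. 31. 33.]; x=-30 -104 [29. 31. 35.]; x=-30 -102 [24. 31. 36.]; x=-30 -70 [29. 31. 32.]; x=-30 -66 [27. 42. 56.]; x=-30 -62 [49. 53. 53.]; x=-30 -58 [45. 49. 51.]; x=-30 -54 [42. 49. 53.]; x=-30 -50 [47. 52. 53.]; x=-30 -46 [47. 51. 53.]; x=-30 -42 [48. 51. 55.]; x=-30 -38 [47. 50. 56.]; x=-30 -34 [49. 50. 53.]; x=-30 -30 [46. 47. 53.]; x=-30 -26 [46. 48. 50.]; x=-30 -22 [47. 50. 51.]; x=-30 -18 [53. 90. 93.]; x=-30 -14 [84. 90. 92.]; x=-30 -10 [31. 90. 91.]; x=-30 -2 [27. 27. 27.]; x=-30 6 [27. 29. 34.]; x=-30 10 [25. 38. 41.]; x=-30 14 [32. 33. 38.]; x=-30 18 [30. 36. 38.]; x=-30 116 [34. 38. 41.]; x=-30 118 [28. 36. 40.]; x=-30 120 [36. 39. 39.]; x=-30 122 [25. 35. 39.]; x=-30 124 [34. 36. 37.]; x=-30 126 [34. 61. 90.]; x=-30 128 [33. 66. 95.]; x=-30 130 [31. 80. 96.]; x=-30 132 [91. 93. 95.]; x=-30 134 [ 93.  97. 100.]; x=-30 136 [ 92.  98. 100.]; x=-30 138 [96. 96. 96.]; x=-30 140 [91.
[... 3804 characters left out ...]
 96.]; x=+30 136 [46. 93. 97.]; x=+30 138 [-4. 77. 95.]; x=+30 140 [34. 93. 96.]; x=+30 142 [ 94.  99. 100.]; x=+30 144 [ 99. 102. 102.]; x=+30 146 [ 99. 100. 101.]; x=+30 148 [ 99. 100. 102.]; x=+30 208 [ 99. 102. 105.]; x=+30 210 [ 98.  98. 102.]; x=+30 212 [ 98.  99. 101.]; x=+30 214 [93. 97. 98.]; x=+30 216 [-1. -0.  0.]; x=+30 218 [1. 1. 2.]; x=+30 220 [-2. -0. -0.]; x=+30 222 [-2.  3.  4.]; x=+30 224 [-3. -3. -2.]; 
base x edges [-66.2 -61.3 -53.5  63.4  64.6  67.1]
base x 2 [-61.1 -53.3 -51.8  64.9  65.6  66.2]
hood x [-59.4 -56.2 -54.3  57.8  59.   61.8]
base slopes [-2.75000e-02 -5.82936e+01] [-1.41000e-02  6.49446e+01]
baseNear slopes [ -0.2893 -35.0945] [-3.10000e-03  6.43567e+01]
```

Request:
step_arm([
  {"dx":0,"dy":0,"dz":-0.1,"wx":0,"wy":0,"wz":0,"gripper":-0.1},
  {"dx":0,"dy":0,"dz":-0.25,"wx":0,"wy":0,"wz":0,"gripper":-0.1},
  {"dx":0,"dy":0,"dz":-0.4,"wx":0,"wy":0,"wz":0,"gripper":-0.1},
  {"dx":0,"dy":0,"dz":-0.55,"wx":0,"wy":0,"wz":0,"gripper":-0.1},
  {"dx":0,"dy":0,"dz":-0.7,"wx":0,"wy":0,"wz":0,"gripper":-0.1},
  {"dx":0,"dy":0,"dz":-0.85,"wx":0,"wy":0,"wz":0,"gripper":-0.1},
  {"dx":0,"dy":0,"dz":-0.9,"wx":0,"wy":0,"wz":0,"gripper":-0.1},
  {"dx":0,"dy":0,"dz":-0.9,"wx":0,"wy":0,"wz":0,"gripper":-0.1},
])

```text
time_s: 4.95
tcp_pos: [454.1, -34.9, 244.0]
tcp_rot: [-3.141, 0.004, -3.07]
contact_force: [-0.8, 0.4, -5.8]
finger_gap: 55.5
```

```bash
python3 -c "
from h import *
go(472.2,355,240,1.71)
"
```

```text
t 4.95 tcp [454.1 -34.9 244. ] [-3.141  0.004 -3.07 ] F [-0.78  0.39 -5.82] gap 55.5
d [-0.229  1.938  0.019] w [0.001 0.002 0.957]
```

Request:
step_arm([
  {"dx":-0.01,"dy":0.08,"dz":0,"wx":0,"wy":0,"wz":0.04,"gripper":-0.1},
  {"dx":-0.03,"dy":0.23,"dz":0,"wx":0,"wy":0,"wz":0.12,"gripper":-0.1},
  {"dx":-0.05,"dy":0.38,"dz":0,"wx":0,"wy":0,"wz":0.19,"gripper":-0.1},
  {"dx":-0.06,"dy":0.53,"dz":0,"wx":0,"wy":0,"wz":0.26,"gripper":-0.1},
  {"dx":-0.08,"dy":0.68,"dz":0,"wx":0,"wy":0,"wz":0.33,"gripper":-0.1},
  {"dx":-0.1,"dy":0.83,"dz":0,"wx":0,"wy":0,"wz":0.4,"gripper":-0.1},
  {"dx":-0.11,"dy":0.93,"dz":0,"wx":0,"wy":0,"wz":0.46,"gripper":-0.1},
  {"dx":-0.115,"dy":0.97,"dz":0,"wx":0,"wy":0,"wz":0.48,"gripper":-0.1},
])

```text
time_s: 5.75
tcp_pos: [461.1, 162.2, 239.3]
tcp_rot: [-3.138, -0.004, 2.459]
contact_force: [0.3, -2.2, -5.2]
finger_gap: 55.8
```

```bash
python3 -c "
from h import *
go(472.2,355,240,1.71)
"
```

```text
t 5.75 tcp [461.1 162.2 239.3] [-3.138 -0.004  2.459] F [ 0.33 -2.15 -5.15] gap 55.8
d [ 0.565  0.783 -0.004] w [-0.003 -0.001  0.477]
```

Request:
step_arm([
  {"dx":0.06,"dy":0.08,"dz":0,"wx":0,"wy":0,"wz":0.05,"gripper":-0.1},
  {"dx":0.16,"dy":0.22,"dz":0,"wx":0,"wy":0,"wz":0.13,"gripper":-0.1},
  {"dx":0.26,"dy":0.36,"dz":0,"wx":0,"wy":0,"wz":0.21,"gripper":-0.1},
  {"dx":0.36,"dy":0.5,"dz":0,"wx":0,"wy":0,"wz":0.29,"gripper":-0.1},
  {"dx":0.45,"dy":0.63,"dz":0,"wx":0,"wy":0,"wz":0.38,"gripper":-0.1},
  {"dx":0.53,"dy":0.74,"dz":0,"wx":0,"wy":0,"wz":0.45,"gripper":-0.1},
  {"dx":0.56,"dy":0.78,"dz":0,"wx":0,"wy":0,"wz":0.477,"gripper":-0.1},
  {"dx":0.56,"dy":0.78,"dz":0,"wx":0,"wy":0,"wz":0.477,"gripper":-0.1},
])

```text
time_s: 6.55
tcp_pos: [472.7, 353.0, 238.7]
tcp_rot: [-3.136, 0.002, 1.712]
contact_force: [0.6, -0.5, -5.9]
finger_gap: 55.8
```

```bash
python3 -c "
from h import *
go(472.2,355,140,1.71)
"
```

```text
t 6.55 tcp [472.7 353.  238.7] [-3.136e+00  2.000e-03  1.712e+00] F [ 0.56 -0.48 -5.89] gap 55.8
d [0.011 0.002 0.493] w [-0.004  0.001  0.001]
```

Request:
step_arm([
  {"dx":0,"dy":0,"dz":0.06,"wx":0,"wy":0,"wz":0,"gripper":-0.1},
  {"dx":0,"dy":0,"dz":0.16,"wx":0,"wy":0,"wz":0,"gripper":-0.1},
  {"dx":0,"dy":0,"dz":0.26,"wx":0,"wy":0,"wz":0,"gripper":-0.1},
  {"dx":0,"dy":0,"dz":0.36,"wx":0,"wy":0,"wz":0,"gripper":-0.1},
  {"dx":0,"dy":0,"dz":0.46,"wx":0,"wy":0,"wz":0,"gripper":-0.1},
  {"dx":0,"dy":0,"dz":0.56,"wx":0,"wy":0,"wz":0,"gripper":-0.1},
  {"dx":0,"dy":0,"dz":0.62,"wx":0,"wy":0,"wz":0,"gripper":-0.1},
  {"dx":0,"dy":0,"dz":0.62,"wx":0,"wy":0,"wz":0,"gripper":-0.1},
])

```text
time_s: 7.35
tcp_pos: [472.1, 350.1, 114.9]
tcp_rot: [-3.136, 0.003, 1.709]
contact_force: [-0.3, -0.4, -4.7]
finger_gap: 55.4
```

```bash
python3 -c "
from h import *
go(472.2,355,80.4,1.71)
im,d=robot.camera('scene');cv2.imwrite('pics/s2.png',cv2.resize(im[140:290,290:440],None,fx=4,fy=4,interpolation=cv2.INTER_CUBIC))
"
```

```text
t 7.35 tcp [472.1 350.1 114.9] [-3.136e+00  3.000e-03  1.709e+00] F [-0.29 -0.37 -4.71] gap 55.4
d [0.025 0.005 0.172] w [-0.004  0.002 -0.001]
```

View pics/s2.png

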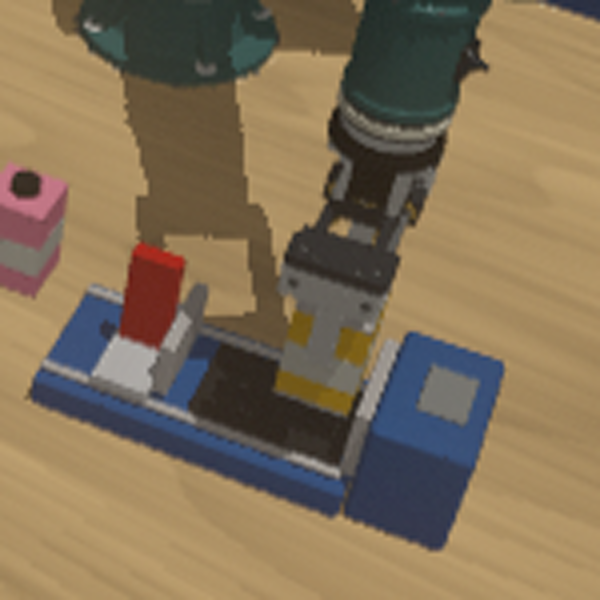

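```bash
python3 -c "
from h import *
yaw=0.139;ax=np.array([np.cos(yaw),np.sin(yaw)]);ay=np.array([-np.sin(yaw),np.cos(yaw)])
O=np.array([485.6,259.])
im,d=robot.camera('scene');C=cloud('scene',d);im=im.astype(int)
q=C[...,:2]-[1.8,.8]-O;a=q@ax;b=q@ay
m=(im[...,2]>im[...,0]+60)&(im[...,1]>im[...,0]+30)&(b>50)&(b<135)&(a>0)&(a<60)&(C[...,2]>40)&(C[...,2]<170)
z=C[...,2][m]
for lo in range(50,150,12):
  s=(z>=lo)&(z<lo+12)
  if s.sum()>3: print(lo,s.sum(),'a',np.median(a[m][s]).round(1),'b',b[m][s].min().round(1),b[m][s].max().round(1))
print('zmin',np.percentile(z,[0,2,5]))
s=z<90
print('face slope',np.polyfit(b[m][s],a[m][s],1))
s=robot.read_state();p=s['tcp_pos'][:2]-O;print('tcp shaker',p@ax,p@ay)
"
```

```text
74 45 a 27.6 b 69.3 124.3
86 49 a 27.8 b 68.6 124.1
122 17 a 27.0 b 68.7 124.3
134 46 a 27.9 b 68.1 124.3
146 38 a 27.5 b 68.8 124.3
zmin [74.11729247 77.83918981 78.81510914]
face slope [-9.11177078e-03  2.82958936e+01]
tcp shaker 1.2575456366289757 93.3283509955918
```

Request:
step_arm([
  {"dx":0.01,"dy":0,"dz":0.03,"wx":0,"wy":0,"wz":0,"gripper":-0.1},
  {"dx":0.01,"dy":0,"dz":0.06,"wx":0,"wy":0,"wz":0,"gripper":-0.1},
  {"dx":0.01,"dy":0,"dz":0.09,"wx":0,"wy":0,"wz":0,"gripper":-0.1},
  {"dx":0.01,"dy":0,"dz":0.12,"wx":0,"wy":0,"wz":0,"gripper":-0.1},
  {"dx":0.01,"dy":0,"dz":0.13,"wx":0,"wy":0,"wz":0,"gripper":-0.1},
  {"dx":0.01,"dy":0,"dz":0.14,"wx":0,"wy":0,"wz":0,"gripper":-0.1},
  {"dx":0.01,"dy":0,"dz":0.14,"wx":0,"wy":0,"wz":0,"gripper":-0.1},
])

```text
time_s: 8.15
tcp_pos: [473.5, 354.0, 90.2]
tcp_rot: [-3.141, 0.0, 1.71]
contact_force: [0.9, -0.4, -4.5]
finger_gap: 56.0
```

Request:
step_arm([
  {"dx":0,"dy":0,"dz":0.01,"wx":0,"wy":0,"wz":0,"gripper":-0.1},
  {"dx":0,"dy":0,"dz":0.02,"wx":0,"wy":0,"wz":0,"gripper":-0.1},
  {"dx":0,"dy":0,"dz":0.03,"wx":0,"wy":0,"wz":0,"gripper":-0.1},
  {"dx":0,"dy":0,"dz":0.036,"wx":0,"wy":0,"wz":0,"gripper":-0.1},
  {"dx":0,"dy":0,"dz":0.036,"wx":0,"wy":0,"wz":0,"gripper":-0.1},
  {"dx":0,"dy":0,"dz":0.036,"wx":0,"wy":0,"wz":0,"gripper":-0.1},
])

```text
time_s: 8.75
tcp_pos: [473.6, 354.1, 83.3]
tcp_rot: [3.142, -0.0, 1.71]
contact_force: [0.3, 0.1, -3.9]
finger_gap: 55.8
```

Request:
step_arm([
  {"dx":0,"dy":0,"dz":0.005,"wx":0,"wy":0,"wz":0,"gripper":-0.1},
  {"dx":0,"dy":0,"dz":0.008,"wx":0,"wy":0,"wz":0,"gripper":-0.1},
  {"dx":0,"dy":0,"dz":0.01,"wx":0,"wy":0,"wz":0,"gripper":-0.1},
  {"dx":0,"dy":0,"dz":0.01,"wx":0,"wy":0,"wz":0,"gripper":-0.1},
])

```text
time_s: 9.15
tcp_pos: [473.5, 354.0, 81.2]
tcp_rot: [-3.141, 0.0, 1.71]
contact_force: [-0.1, 0.2, -5.5]
finger_gap: 55.5
```

Request:
step_arm([
  {"dx":0,"dy":0,"dz":0.004,"wx":0,"wy":0,"wz":0,"gripper":-0.1},
  {"dx":0,"dy":0,"dz":0.007,"wx":0,"wy":0,"wz":0,"gripper":-0.1},
  {"dx":0,"dy":0,"dz":0.007,"wx":0,"wy":0,"wz":0,"gripper":-0.1},
])

```text
time_s: 9.45
tcp_pos: [473.6, 354.2, 80.5]
tcp_rot: [3.141, -0.0, 1.71]
contact_force: [-1.1, -1.1, -2.9]
finger_gap: 55.9
```

Starting to feel the pad; a bit more.

Request:
step_arm([
  {"dx":0,"dy":0,"dz":0.004,"wx":0,"wy":0,"wz":0,"gripper":-0.1},
  {"dx":0,"dy":0,"dz":0.006,"wx":0,"wy":0,"wz":0,"gripper":-0.1},
  {"dx":0,"dy":0,"dz":0.006,"wx":0,"wy":0,"wz":0,"gripper":-0.1},
])

```text
time_s: 9.75
tcp_pos: [473.6, 354.2, 80.4]
tcp_rot: [3.141, -0.0, 1.71]
contact_force: [-3.4, -2.0, 5.4]
finger_gap: 56.0
```

Request:
step_arm([
  {"dx":0,"dy":0,"dz":0,"wx":0,"wy":0,"wz":0,"gripper":0.25},
  {"dx":0,"dy":0,"dz":0,"wx":0,"wy":0,"wz":0,"gripper":0.45},
  {"dx":0,"dy":0,"dz":0,"wx":0,"wy":0,"wz":0,"gripper":0.65},
  {"dx":0,"dy":0,"dz":-0.1,"wx":0,"wy":0,"wz":0,"gripper":0.65},
  {"dx":0,"dy":0,"dz":-0.3,"wx":0,"wy":0,"wz":0,"gripper":0.65},
  {"dx":0,"dy":0,"dz":-0.5,"wx":0,"wy":0,"wz":0,"gripper":0.65},
  {"dx":0,"dy":0,"dz":-0.6,"wx":0,"wy":0,"wz":0,"gripper":0.65},
  {"dx":0,"dy":0,"dz":-0.6,"wx":0,"wy":0,"wz":0,"gripper":0.65},
])

```text
time_s: 10.55
tcp_pos: [475.6, 355.3, 203.3]
tcp_rot: [3.133, -0.004, 1.71]
contact_force: [0.2, 0.3, 0.5]
finger_gap: 77.9
```

```bash
cat > chk.py <<'E'
from h import *
import sys
yaw=0.139;ax=np.array([np.cos(yaw),np.sin(yaw)]);ay=np.array([-np.sin(yaw),np.cos(yaw)])
O=np.array([485.6,259.])
im,d=robot.camera('scene');C=cloud('scene',d)
cv2.imwrite(f'pics/{sys.argv[1]}.png',cv2.resize(im[140:290,290:440],None,fx=4,fy=4,interpolation=cv2.INTER_CUBIC))
im=im.astype(int)
q=C[...,:2]-[1.8,.8]-O;a=q@ax;b=q@ay;z=C[...,2]+1
m=(b>50)&(b<135)&(abs(a)<40)&(z>118)&(z<133)&(d>0)
print('top pts',m.sum(),'a',np.percentile(a[m],[0,2,98,100]).round(1),'b',np.percentile(b[m],[0,2,98,100]).round(1),'z',np.median(z[m]).round(1))
if m.sum()>20:
    f,_=sqfit(np.c_[a[m],b[m]],56,56,0.0);print('fit',f.round(3))
g=(im[...,2]>im[...,0]+60)&(im[...,2]>im[...,1]+50)&(z>100)&(z<150)&(abs(a)<40)&(b>-90)&(b<80)
if g.sum(): print('grip',g.sum(),'a',a[g].min().round(1),a[g].max().round(1),'b',b[g].min().round(1),b[g].max().round(1),'z',z[g].max().round(1))
s=robot.read_state();p=s['tcp_pos'][:2]-O;print('tcp shaker',(p@ax).round(1),(p@ay).round(1))
E
python3 chk.py s3; python3 -c "
from h import *
t=[485.6+45*.1386,259-44*.9904]
print(t);go(*t,190,1.71)"
```

```text
top pts 245 a [-29.1 -26.7  30.4  31.8] b [ 71.5  72.6 127.2 127.8] z 125.7
fit [3.22300e+00 1.00127e+02 3.00000e-03]
grip 168 a -9.2 10.3 b -62.3 -22.2 z 143.4
tcp shaker 2.2 96.2
[491.83700000000005, 215.4224]
t 10.6 tcp [474.5 354.6 200.2] [ 3.138e+00 -2.000e-03  1.710e+00] F [ 0.52 -0.6  -0.76] gap 77.5
d [-0.701 -0.011  0.05 ] w [ 0.002 -0.001 -0.   ]
```

View pics/s3.png

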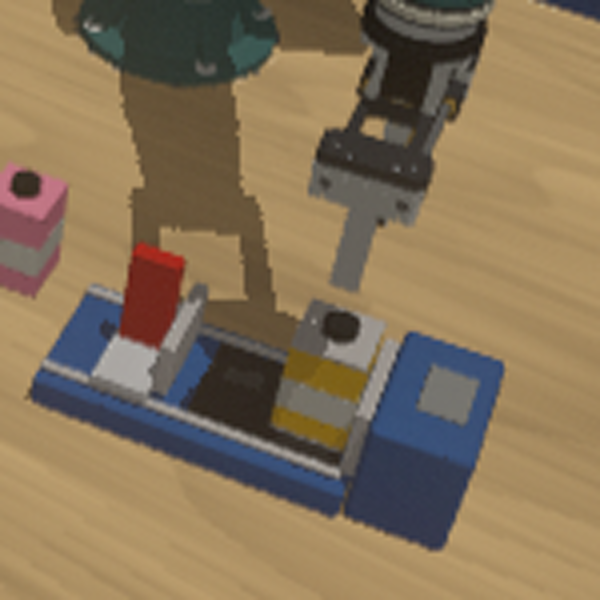

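Request:
step_arm([
  {"dx":-0.2,"dy":-0.011,"dz":0,"wx":0,"wy":0,"wz":0,"gripper":0.2},
  {"dx":-0.45,"dy":-0.011,"dz":0,"wx":0,"wy":0,"wz":0,"gripper":0.0},
  {"dx":-0.65,"dy":-0.011,"dz":0,"wx":0,"wy":0,"wz":0,"gripper":0.0},
  {"dx":-0.7,"dy":-0.011,"dz":0,"wx":0,"wy":0,"wz":0,"gripper":0.0},
  {"dx":-0.7,"dy":-0.011,"dz":0.05,"wx":0,"wy":0,"wz":0,"gripper":0.0},
  {"dx":-0.7,"dy":-0.011,"dz":0.1,"wx":0,"wy":0,"wz":0,"gripper":0.0},
  {"dx":-0.7,"dy":-0.011,"dz":0.15,"wx":0,"wy":0,"wz":0,"gripper":0.0},
  {"dx":-0.7,"dy":-0.011,"dz":0.15,"wx":0,"wy":0,"wz":0,"gripper":0.0},
])

```text
time_s: 11.4
tcp_pos: [489.0, 215.9, 165.4]
tcp_rot: [-3.136, 0.001, 1.712]
contact_force: [0.0, 0.1, -0.4]
finger_gap: 47.0
```

```bash
python3 -c "
from h import *
t=[485.6+44*.1386,259-44*.9904]
print(t);go(*t,108,1.71)
for n in ('scene','top'):
  im,d=robot.camera(n)
  c=im[140:260,300:400] if n=='scene' else im[140:260,80:220]
  cv2.imwrite('pics/u4'+n+'.png',cv2.resize(c,None,fx=5,fy=5,interpolation=cv2.INTER_CUBIC))"
```

```text
[491.69840000000005, 215.4224]
t 11.4 tcp [489.  215.9 165.4] [-3.136e+00  1.000e-03  1.712e+00] F [ 0.04  0.13 -0.38] gap 47.0
d [-0.004  0.014  0.287] w [-0.003  0.     0.001]
```

View pics/u4scene.png

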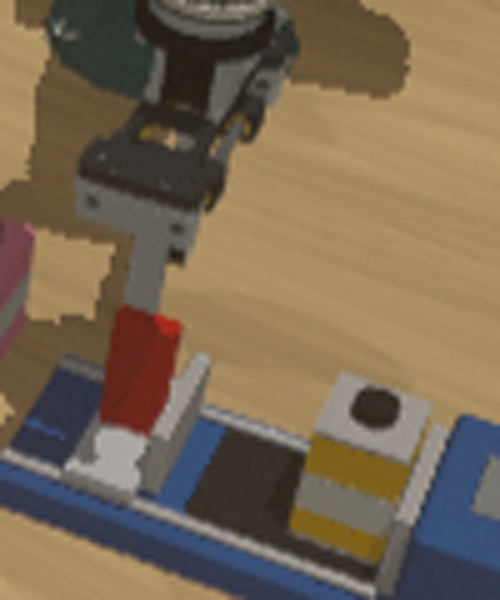

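Request:
step_arm([
  {"dx":-0.004,"dy":0.01,"dz":0.1,"wx":0,"wy":0,"wz":0,"gripper":0.0},
  {"dx":-0.004,"dy":0.01,"dz":0.2,"wx":0,"wy":0,"wz":0,"gripper":0.0},
  {"dx":-0.004,"dy":0.01,"dz":0.28,"wx":0,"wy":0,"wz":0,"gripper":0.0},
  {"dx":-0.004,"dy":0.01,"dz":0.28,"wx":0,"wy":0,"wz":0,"gripper":0.0},
  {"dx":-0.004,"dy":0.01,"dz":0.28,"wx":0,"wy":0,"wz":0,"gripper":-0.4},
  {"dx":-0.004,"dy":0.01,"dz":0.28,"wx":0,"wy":0,"wz":0,"gripper":-0.8},
  {"dx":-0.004,"dy":0.01,"dz":0.28,"wx":0,"wy":0,"wz":0,"gripper":-0.8},
  {"dx":-0.004,"dy":0.01,"dz":0.28,"wx":0,"wy":0,"wz":0,"gripper":-0.8},
], squeeze=20)

```text
time_s: 12.3
tcp_pos: [491.8, 214.6, 113.8]
tcp_rot: [-3.139, -0.0, 1.71]
contact_force: [-9.3, -1.1, 7.0]
finger_gap: 18.1
```

```bash
python3 chk.py s5; python3 -c "
from h import *
s=robot.read_state();print(s)"
```

```text
top pts 245 a [-27.1 -26.4  31.   32.7] b [ 71.7  72.5 127.1 127.9] z 125.8
fit [3.71100e+00 1.00287e+02 1.00000e-03]
grip 79 a -6.8 10.5 b -61.4 -22.5 z 142.7
tcp shaker -1.3 -44.8
{'time_s': 12.35, 'joint_positions': array([3.05484919e-01, 9.48582535e-02, 1.54547445e+00, 1.08569208e-03,
       1.50641320e+00, 1.66130526e-01]), 'qvel': array([ 0.0014097 , -0.00351785,  0.00660832, -0.00465515, -0.01433126,
        0.00226875]), 'joint_torque': array([-1.35876406e+00, -2.94078523e+01, -2.95668447e+01, -2.59528225e-01,
       -2.40873925e+00, -1.10038323e-02]), 'tcp_pos': array([490.53348495, 214.43888184, 113.76838392]), 'tcp_rot': array([-3.13633121e+00, -2.15974572e-04,  1.71007751e+00]), 'contact_force': array([-6.08836806, -1.6963948 ,  3.304966  ]), 'ft_torque': array([-0.21953801,  0.97724166,  0.01333253]), 'finger_gap': 15.990522971879715}
```

Request:
step_arm([
  {"dx":0.02,"dy":-0.008,"dz":0,"wx":0,"wy":0,"wz":0,"gripper":-0.8},
  {"dx":0.06,"dy":-0.008,"dz":0,"wx":0,"wy":0,"wz":0,"gripper":-0.8},
  {"dx":0.11,"dy":-0.008,"dz":0,"wx":0,"wy":0,"wz":0,"gripper":-0.8},
  {"dx":0.16,"dy":-0.008,"dz":0,"wx":0,"wy":0,"wz":0,"gripper":-0.8},
  {"dx":0.21,"dy":-0.008,"dz":0,"wx":0,"wy":0,"wz":0,"gripper":-0.8},
  {"dx":0.26,"dy":-0.008,"dz":0,"wx":0,"wy":0,"wz":0,"gripper":-0.8},
  {"dx":0.3,"dy":-0.008,"dz":0,"wx":0,"wy":0,"wz":0,"gripper":-0.8},
  {"dx":0.3,"dy":-0.008,"dz":0,"wx":0,"wy":0,"wz":0,"gripper":-0.8},
])

```text
time_s: 13.15
tcp_pos: [482.2, 274.6, 113.8]
tcp_rot: [-3.141, -0.001, 1.711]
contact_force: [-4.7, -1.7, 5.4]
finger_gap: 15.9
```

```bash
python3 chk.py s6; python3 -c "
from h import *
for i in range(4):
  robot.camera('top');print(robot.read_state()['contact_force'])"
```

```text
top pts 245 a [-28.3 -25.   30.9  32.5] b [ 71.5  72.5 126.9 128.1] z 125.9
fit [4.1330e+00 1.0018e+02 3.0000e-03]
grip 82 a -5.2 11.1 b -1.0 38.5 z 142.2
tcp shaker -1.2 15.9
[-4.19989048  0.93885519  5.05838815]
[-3.86087748  0.16778577  4.13281334]
[-4.753338    1.08941605  5.99218955]
[-4.07274847  0.14662394  4.80933146]
```

View pics/s6.png

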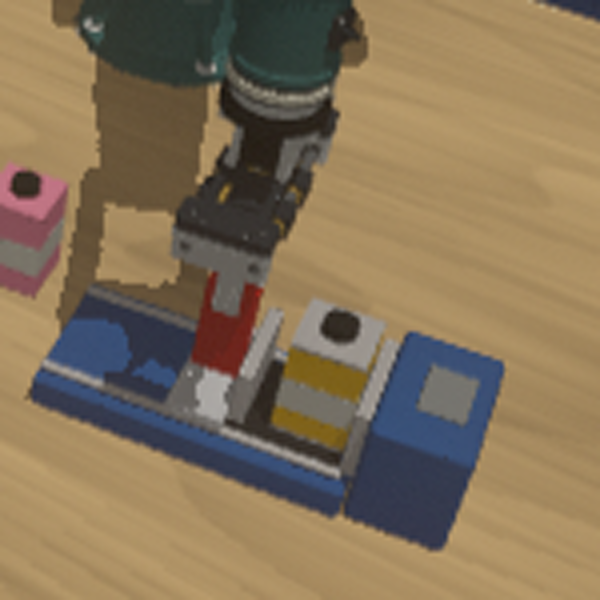

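Request:
step_arm([
  {"dx":0.02,"dy":0,"dz":0,"wx":0,"wy":0,"wz":0,"gripper":-0.8},
  {"dx":0.04,"dy":0,"dz":0,"wx":0,"wy":0,"wz":0,"gripper":-0.8},
  {"dx":0.06,"dy":0,"dz":0,"wx":0,"wy":0,"wz":0,"gripper":-0.8},
  {"dx":0.07,"dy":0,"dz":0,"wx":0,"wy":0,"wz":0,"gripper":-0.8},
  {"dx":0.07,"dy":0,"dz":0,"wx":0,"wy":0,"wz":0,"gripper":-0.8},
])

```text
time_s: 13.9
tcp_pos: [480.5, 287.3, 113.8]
tcp_rot: [-3.141, 0.0, 1.71]
contact_force: [-3.5, -2.4, 4.9]
finger_gap: 15.9
```

Request:
step_arm([
  {"dx":0.005,"dy":0,"dz":0,"wx":0,"wy":0,"wz":0,"gripper":-0.8},
  {"dx":0.01,"dy":0,"dz":0,"wx":0,"wy":0,"wz":0,"gripper":-0.8},
  {"dx":0.015,"dy":0,"dz":0,"wx":0,"wy":0,"wz":0,"gripper":-0.8},
])

```text
time_s: 14.2
tcp_pos: [480.1, 289.8, 113.8]
tcp_rot: [-3.141, 0.001, 1.709]
contact_force: [-3.8, -2.6, 6.2]
finger_gap: 15.6
```

Request:
step_arm([
  {"dx":0.005,"dy":0,"dz":0,"wx":0,"wy":0,"wz":0,"gripper":-0.8},
  {"dx":0.01,"dy":0,"dz":0,"wx":0,"wy":0,"wz":0,"gripper":-0.8},
])

```text
time_s: 14.4
tcp_pos: [479.8, 291.8, 113.8]
tcp_rot: [-3.141, 0.001, 1.709]
contact_force: [-4.1, -3.5, 6.5]
finger_gap: 16.1
```

Request:
step_arm([
  {"dx":0.004,"dy":0,"dz":0,"wx":0,"wy":0,"wz":0,"gripper":-0.8},
  {"dx":0.006,"dy":0,"dz":0,"wx":0,"wy":0,"wz":0,"gripper":-0.8},
])

```text
time_s: 14.6
tcp_pos: [479.6, 293.0, 113.8]
tcp_rot: [-3.141, 0.001, 1.71]
contact_force: [-3.8, -4.7, 6.1]
finger_gap: 15.8
```

Request:
step_arm([
  {"dx":0.004,"dy":0,"dz":0,"wx":0,"wy":0,"wz":0,"gripper":-0.8},
  {"dx":0.006,"dy":0,"dz":0,"wx":0,"wy":0,"wz":0,"gripper":-0.8},
])

```text
time_s: 14.8
tcp_pos: [479.6, 293.4, 113.8]
tcp_rot: [-3.14, 0.003, 1.709]
contact_force: [-4.9, -5.0, 6.3]
finger_gap: 15.7
```

Request:
step_arm([
  {"dx":0.004,"dy":0,"dz":0,"wx":0,"wy":0,"wz":0,"gripper":-0.8},
  {"dx":0.006,"dy":0,"dz":0,"wx":0,"wy":0,"wz":0,"gripper":-0.8},
])

```text
time_s: 15.0
tcp_pos: [479.5, 294.0, 113.8]
tcp_rot: [-3.14, 0.004, 1.709]
contact_force: [-3.8, -8.3, 6.9]
finger_gap: 16.1
```

```bash
python3 chk.py s7; python3 -c "
from h import *
s=robot.read_state();print(s['tcp_pos'],s['contact_force'])"
```

```text
top pts 252 a [-28.8 -26.4  31.1  31.9] b [ 50.3  54.6 127.8 128.5] z 125.9
fit [3.4990e+00 9.9698e+01 1.0000e-03]
grip 88 a -3.1 10.3 b 17.5 57.7 z 144.4
tcp shaker -1.2 35.5
[479.51646079 294.02019862 113.7856996 ] [-4.25060659 -6.49290366  7.08401229]
```

View pics/s7.png

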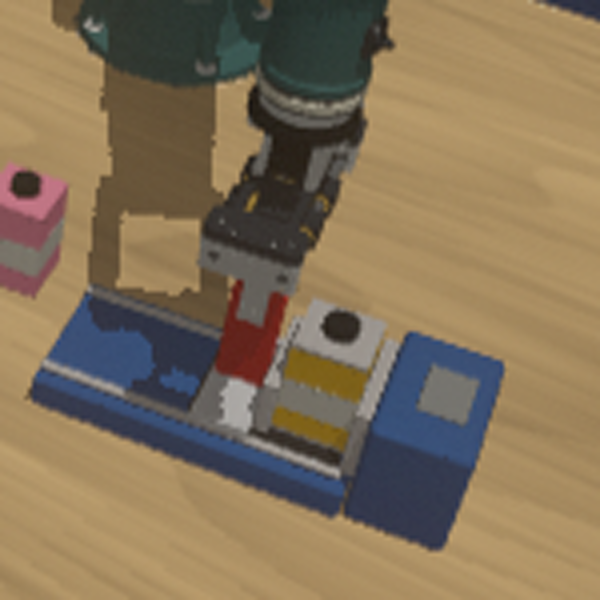

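Request:
step_arm([
  {"dx":0.004,"dy":0,"dz":0,"wx":0,"wy":0,"wz":0,"gripper":-0.8},
  {"dx":0.006,"dy":0,"dz":0,"wx":0,"wy":0,"wz":0,"gripper":-0.8},
])

```text
time_s: 15.25
tcp_pos: [479.4, 294.8, 113.8]
tcp_rot: [-3.14, 0.005, 1.709]
contact_force: [-4.1, -8.3, 7.6]
finger_gap: 16.0
```

Request:
step_arm([
  {"dx":0.004,"dy":0,"dz":0,"wx":0,"wy":0,"wz":0,"gripper":-0.8},
  {"dx":0.006,"dy":0,"dz":0,"wx":0,"wy":0,"wz":0,"gripper":-0.8},
])

```text
time_s: 15.45
tcp_pos: [479.4, 294.9, 113.8]
tcp_rot: [-3.14, 0.007, 1.708]
contact_force: [-4.8, -11.2, 6.6]
finger_gap: 16.0
```

Request:
step_arm([
  {"dx":0.004,"dy":0,"dz":0,"wx":0,"wy":0,"wz":0,"gripper":-0.8},
  {"dx":0.006,"dy":0,"dz":0,"wx":0,"wy":0,"wz":0,"gripper":-0.8},
])

```text
time_s: 15.65
tcp_pos: [479.4, 295.0, 113.7]
tcp_rot: [-3.14, 0.009, 1.708]
contact_force: [-3.5, -12.0, 7.1]
finger_gap: 15.8
```

```bash
python3 chk.py s8; python3 -c "
from h import *
s=robot.read_state();print(s['tcp_pos'],s['contact_force'])"
```

```text
top pts 254 a [-27.8 -25.6  30.7  32. ] b [ 50.7  54.4 128.9 129.3] z 126.0
fit [3.87900e+00 1.00374e+02 2.00000e-03]
grip 86 a -5.2 10.2 b 18.9 58.5 z 142.3
tcp shaker -1.2 36.5
[479.36960012 294.96221423 113.74293458] [ -2.81024166 -12.4898815    7.63391524]
```

Request:
step_arm([
  {"dx":0.004,"dy":0,"dz":0,"wx":0,"wy":0,"wz":0,"gripper":-0.8},
  {"dx":0.008,"dy":0,"dz":0,"wx":0,"wy":0,"wz":0,"gripper":-0.8},
])

```text
time_s: 15.9
tcp_pos: [479.3, 295.2, 113.8]
tcp_rot: [-3.14, 0.012, 1.707]
contact_force: [-3.5, -17.3, 9.1]
finger_gap: 15.8
```

Request:
step_arm([
  {"dx":0.004,"dy":0,"dz":0,"wx":0,"wy":0,"wz":0,"gripper":-0.8},
  {"dx":0.008,"dy":0,"dz":0,"wx":0,"wy":0,"wz":0,"gripper":-0.8},
])

```text
time_s: 16.1
tcp_pos: [479.3, 295.4, 113.7]
tcp_rot: [-3.139, 0.015, 1.707]
contact_force: [-3.0, -18.8, 9.3]
finger_gap: 15.7
```

Request:
step_arm([
  {"dx":-0.01,"dy":0,"dz":0,"wx":0,"wy":0,"wz":0,"gripper":-0.8},
  {"dx":-0.02,"dy":0,"dz":0,"wx":0,"wy":0,"wz":0,"gripper":-0.8},
  {"dx":-0.02,"dy":0,"dz":0,"wx":0,"wy":0,"wz":0,"gripper":-0.8},
])

```text
time_s: 16.4
tcp_pos: [479.3, 295.5, 113.7]
tcp_rot: [-3.14, 0.006, 1.708]
contact_force: [-4.2, -8.6, 6.7]
finger_gap: 16.3
```

Request:
step_arm([
  {"dx":-0.008,"dy":0,"dz":0,"wx":0,"wy":0,"wz":0,"gripper":-0.8},
  {"dx":-0.012,"dy":0,"dz":0,"wx":0,"wy":0,"wz":0,"gripper":-0.8},
  {"dx":-0.012,"dy":0,"dz":0,"wx":0,"wy":0,"wz":0,"gripper":-0.8},
])

```text
time_s: 16.7
tcp_pos: [479.3, 295.6, 113.7]
tcp_rot: [-3.141, 0.001, 1.709]
contact_force: [-4.1, -3.1, 6.2]
finger_gap: 15.7
```

Request:
step_arm([
  {"dx":0,"dy":0,"dz":0,"wx":0,"wy":0,"wz":0,"gripper":-0.4},
  {"dx":0,"dy":0,"dz":0,"wx":0,"wy":0,"wz":0,"gripper":-0.1},
  {"dx":0,"dy":0,"dz":0,"wx":0,"wy":0,"wz":0,"gripper":0},
  {"dx":0,"dy":0,"dz":-0.1,"wx":0,"wy":0,"wz":0,"gripper":0},
  {"dx":0,"dy":0,"dz":-0.3,"wx":0,"wy":0,"wz":0,"gripper":0},
  {"dx":0,"dy":0,"dz":-0.5,"wx":0,"wy":0,"wz":0,"gripper":0},
  {"dx":0,"dy":0,"dz":-0.7,"wx":0,"wy":0,"wz":0,"gripper":0},
  {"dx":0,"dy":0,"dz":-0.7,"wx":0,"wy":0,"wz":0,"gripper":0},
])

```text
time_s: 17.5
tcp_pos: [482.4, 298.1, 260.3]
tcp_rot: [3.128, -0.005, 1.71]
contact_force: [-0.1, -0.3, 0.4]
finger_gap: 46.9
```

Request:
step_arm([
  {"dx":0,"dy":-0.3,"dz":-0.2,"wx":0,"wy":0,"wz":0,"gripper":0},
  {"dx":0,"dy":-0.5,"dz":-0.2,"wx":0,"wy":0,"wz":0,"gripper":0},
  {"dx":0,"dy":-0.5,"dz":-0.2,"wx":0,"wy":0,"wz":0,"gripper":0},
  {"dx":0,"dy":-0.5,"dz":-0.2,"wx":0,"wy":0,"wz":0,"gripper":0},
])

```text
time_s: 17.9
tcp_pos: [380.1, 283.0, 293.3]
tcp_rot: [3.139, -0.001, 1.711]
contact_force: [0.3, 0.3, -0.3]
finger_gap: 47.0
```

```bash
python3 chk.py s9; python3 -c "
from h import *
im,d=robot.camera('scene');cv2.imwrite('pics/f_s.png',im)
im,d=robot.camera('top');cv2.imwrite('pics/f_t.png',im);C=cloud('top',d)
q=C[...,:2]+[1.8,.8]-[485.6,259.];a=q@[.9904,.1386];b=q@[-.1386,.9904];z=C[...,2]
for nm,lo,hi,zl,zh in (('cantop',50,140,116,132),):
  m=(b>lo)&(b<hi)&(abs(a)<45)&(z>zl)&(z<zh);f=sqfit(np.c_[a[m],b[m]],56,56,0.);print(m.sum(),f,z[m].mean())
m=(abs(a)<12)&(b>0)&(b<70)&(z>132)&(z<150);print('grip',a[m].min(),a[m].max(),b[m].min(),b[m].max())
for k,x,y in (('R',457,-347),('F',640,-108)):
  print(k,can('top',C,d,x,y))
"
```

```text
top pts 257 a [-28.4 -25.4  30.5  31.4] b [ 50.3  54.3 128.5 129.2] z 125.9
fit [4.1370e+00 1.0036e+02 3.0000e-02]
grip 178 a -7.9 10.6 b 18.6 58.6 z 145.0
tcp shaker -100.4 38.1
137 (array([3.57282594e+00, 9.75550584e+01, 1.17997832e-03]), np.float64(15.596384742888771)) 125.99428318954166
grip -7.672487212161148 8.197621263321285 18.57560686525441 58.63259001204777
R (array([ 460.77041053, -354.54818812,    1.14159833]), np.float64(10.600129093135592), 331, np.float64(90.15013923718789), array([ 461.46337718, -355.21606912,  102.21240736]), 54)
F (array([ 6.43836041e+02, -1.06404540e+02, -3.16082015e-01]), np.float64(10.69302473197322), 315, np.float64(90.03211451396146), array([ 644.21865235, -105.63464924,  101.91921086]), 51)
```

View pics/s9.png

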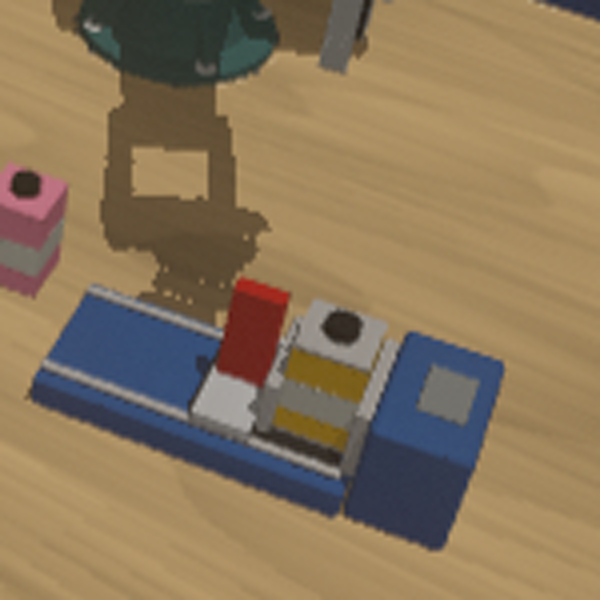

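View pics/f_s.png

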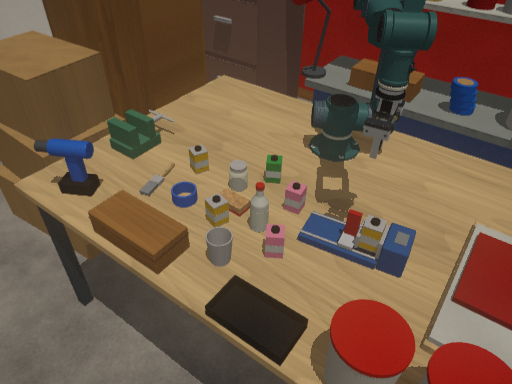

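View pics/f_t.png

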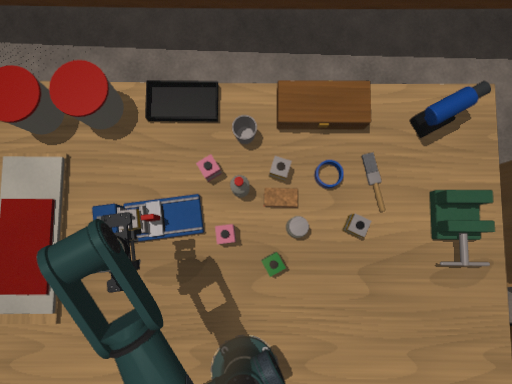

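```bash
python3 -c "
from h import *
print(robot.finish_job())"
```

```text
the job is handed in; nothing more can be done
None
```

The full can is on the shaker's pad, clamped between jaw and fence, and the job was handed in after about 18 s.

- **Finding the full can:** I lifted the middle can first. It pulled about 5 N (roughly 0.5 kg), which only the full one can weigh, so I did not lift the other two.
- **Setting it down:** I set it down upright on the pad by feel. It stood square to the fence to within about 0.01 rad, with roughly 2 mm of gap. The jaw was already almost fully open, so I did not need to open it.
- **Clamping:** I slid the jaw by its red grip. It ran freely at about 3 N, and contact with the can came in steps of about 1 mm. The force then rose to about 19 N with no more travel, so I eased it back to about 3 N, let go and backed away.

**Final checks:**
- Both cameras put the middle of the grip at 38.6 mm along the shaker, which means the jaw reads about 0.084, its snug value.
- The can's top is level at 126 mm, and the can stands 2 to 4 mm off the middle of the fence.
- The other two cans measure where they were at the start, still upright, and nothing else looks moved in the pictures.

**Where the checks disagreed:** the two cameras differ by 3 to 4 mm in x, so I averaged them. A last fit of the can's top from the scene camera gave a yaw of 0.03 rad. That fit took in part of the jaw as well; the earlier scene fits and the last top-camera fit gave 0.001 to 0.003.

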